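# Lay out core samples on the layout board

## Task

On the grey layout board, stand the slim red plug on the white circle right behind the yellow marker with the red-capped vial on the circle behind it, the fat tan plug on the circle right behind the blue marker with the red rubber sleeve flat and centred on top of it, and the dark plug on the front-row circle between the red and tan plugs. Everything stands upright and centred on its circle; behind means farther from the robot, along the board's columns. Leave the white-capped vial and the hand lens where they are.

Things in the scene. Friction and masses are not known exactly. Their poses are not given: they have to be found in the camera images.
- red_plug: slim brick-red rock core plug, cylinder 25 mm in diameter, 50 mm high. Origin: centre of its underside, z along its axis, up; stands upright on the bench at the start.
- tan_plug: fat tan (light brown) rock core plug, cylinder 38 mm in diameter, 50 mm high. Origin: centre of its underside, z along its axis, up; stands upright on the bench at the start.
- dark_plug: slim dark grey rock core plug, cylinder 25 mm in diameter, 42 mm high. Origin: centre of its underside, z along its axis, up; stands upright on the bench at the start.
- red_sleeve: red rubber sleeve, a firm ring 32 mm in outer diameter, about 20 mm bore, 22 mm high; grasp it across the outside. Origin: centre of its underside, z along its axis, up; stands upright on the bench at the start.
- red_vial: clear sample vial with a red screw cap, 25 mm in diameter, 58 mm high with its cap (cap fixed). Origin: centre of its underside, z along its axis, up; stands upright on the bench at the start.
- white_vial: bystander, not to be disturbed: clear sample vial with an off-white cap, 25 mm in diameter, 58 mm high. Origin: centre of its underside, z along its axis, up; stands upright on the bench at the start.
- lens: bystander, not to be disturbed: folding hand lens lying on the bench beyond the left part of the board, black and silver, 26 x 58 x 12 mm. Origin: centre of its underside.
- board: fixed grey board, 190 (x) by 290 (y) mm; origin: centre of its underside, top 12 mm above. x points away from the robot along the columns (turned up to 0.25 rad), y left, z up. Flush white circles, 48 mm, black rims: front row at x = -20 mm, back row at x = +50, columns at y = -90, 0, +90. A marker stands in front of each outer column at x = -75.
- yellow_marker: fixed yellow marker block on the board, 24 mm (x) by 40 mm (y), 14 mm high, on the board's near edge in front of the left or the right column. Origin: centre of its underside, on the board's top; axes parallel to the board's. Centre of the front-row circle behind it: 55 mm along +x; of the back-row circle: 125 mm along +x.
- blue_marker: fixed blue marker block, same size, place and axes as the yellow one, in front of the other outer column. Centre of the front-row circle behind it: 55 mm along +x.

How it is judged:
At the end, for the whole second after the job is handed in: Red plug, dark plug, tan plug and vial stand upright on the board on their circles, within 12 mm of the centre along and across the board; the sleeve lies flat on the tan plug, within 10 mm of its axis; all at rest (x of red_plug in the frame of yellow_marker between 0.043 and 0.067 m and y of red_plug in the frame of yellow_marker between -0.012 and 0.012 m and z of red_plug in the frame of yellow_marker between -0.004 and 0.004 m and angle between each of red_plug, red_vial, tan_plug, dark_plug, red_sleeve's own z axis and vertical below 0.1 rad and x of red_vial in the frame of yellow_marker between 0.113 and 0.137 m and y of red_vial in the frame of yellow_marker between -0.012 and 0.012 m and z of red_vial in the frame of yellow_marker between -0.004 and 0.004 m and x of tan_plug in the frame of blue_marker between 0.043 and 0.067 m and y of tan_plug in the frame of blue_marker between -0.012 and 0.012 m and z of tan_plug in the frame of blue_marker between -0.004 and 0.004 m and x of dark_plug in the frame of board between -0.032 and -0.008 m and y of dark_plug in the frame of board between -0.012 and 0.012 m and z of dark_plug in the frame of board between 0.008 and 0.016 m and horizontal distance between red_sleeve and tan_plug below 0.01 m and z of red_sleeve in the frame of tan_plug between 0.046 and 0.054 m and linear speed of each of red_plug, tan_plug, dark_plug, red_sleeve, red_vial below 0.01 m/s); the robot touches nothing.
It fails at once if the white-capped vial is moved more than 15 mm or tipped (distance of white_vial from where it was at the start of the episode above 0.015 m or angle between white_vial's own z axis and vertical above 0.4 rad).
It fails at once if the hand lens is moved more than 15 mm (distance of lens from where it was at the start of the episode above 0.015 m).
It also fails if it takes over 115 s, if anything falls off the work surface, if the arm or the gripper's body presses on something with over 40 N, if the wrist force passes 120 N, or if a joint passes its speed limit or range.

## Robot

A 7-joint arm with a two-finger parallel gripper is mounted at the origin on a cart in front of the work surface, level with it; the furniture and walls round the work are solid. World frame = base frame: x ahead of the robot, y to its left, z up, the work surface at z = 0. Lengths are in m, angles in rad, forces in N, time in s.
With the tool pointing down it reaches from about 0.35 to 0.775 m from the base axis. Payload 3.1 kg.
Tool frame: the origin (TCP) lies at the centre of the arm's flange, where the gripper is bolted on; the fingertips stand 173 mm ahead of it and the grasp point (between the pads) lies bot.grip_point_offset ahead of it (bot.grip_point_offset is the distance from the TCP to the grasp point, in m); z points along the fingers, y is the line along which they close (so a half turn about z gives the same grasp; the last joint's range is limited). The gripper opens to 85 mm and grips with 20 to 120 N. Pads are 22 mm wide; open, the fingers measure 114 mm over their backs; the gripper's body (76 mm by 85 mm) begins 54 mm behind the grasp point. The pads swing forward as they close: fully open they stand 13 mm farther back than shut.
Start: joints at [-1.28, 0.311, 0.014, 1.512, -0.004, 1.319, -0.027], TCP at [0.18, 0.52, 0.405] pointing down, gripper open.
Joint ranges: [-2.7, 2.7], [-0.3, 1.91], [-1.27, 1.3], [0.12, 2.57], [-1.44, 4.58], [0.2, 2.03], [-3.05, 3.05]. Speed limits (rad/s): [2.79, 2.79, 3.14, 3.14, 3.14, 3.14, 3.14].

## Interface

Orientations are given as [roll, pitch, yaw] about the fixed x, y, z axes, in that order (R = Rz(yaw) Ry(pitch) Rx(roll)).
In Python, from plant import bot gives the robot as it stands.
- The arm moves only by the tool play_rows, never from a script. Its argument "rows" is a list that holds one entry, the list of rows, each a list of 7 numbers: the shift along the tool's x, y, z in units of 40 mm (1.0 is 40 mm), then the turn, a rotation vector about the tool's x, y, z in units of 5 degrees (1.0 is 5 degrees), then the opening, from 0 (shut) to 1 (fully open). A call has 1 to 10 rows; each row shifts and turns the commanded pose from where the row before left it, along the tool's axes as they then stand; what a row does not reach is not made up. A row lasts 1/12 s, in which the tool goes at most 41.7 mm and 7.16 degrees, less where a joint would pass 70% of its speed; a pose out of reach is approached as far as the arm can. A call is refused whole if a number of a shift passes 1 or a number of a turn 1, either way. A call with a gripper value outside its range is refused whole. The fingers move at their own pace and stop on an object; the grip force is fixed at half the most. Time passes only in rows, so rows that do not move let the fingers close. It gives the time, the measured TCP pose, the force, the opening and the grip force at its end, in the units of the state.
- bot.read_state(): the state, without advancing time (a new reading comes with each control period).
- bot.snapshot(name): name is "side" or "top"; returns a dict with "img" (480x640x3 uint8, red, green, blue), "range_z" (480x640 float32, m along the optical axis (not along the pixel's ray), 0 where there is no reading), "K" (3x3 intrinsics, pixels), "world_from_camera" (4x4, takes a point from camera to world coordinates). Camera axes: x right, y down, z forward; pixel columns grow to the right and rows downward; lengths in m; the calibration is good to about 2 mm. A picture is of the moment at which its call begins.
- bot.close_job(): hands the job in; it is judged then, once.
The state is a dict: "t": time; "joint_pos": joint angles; "qd": joint speeds; "joint_torque": joint torques, N m; "tcp_pos": TCP position; "tcp_rot": TCP orientation; "wrist_force": force on the tool from outside, world axes, zero at the start; "wrist_torque": the same for the moment, N m; "gripper_width": finger opening in m; "grasp_force": force on a finger pad.
Only numpy, scipy, OpenCV 4.12 (cv2) and the standard library are available. Lean on these libraries where they do the work, as an engineer would, in place of code of your own. Each camera call takes 0.05 s, during which the arm holds its last target. There are 200 camera calls.

## Working session

There is one attempt and no reset: what is moved stays moved. The work goes in short steps, Python scripts to look and compute and a tool call to move; the robot and the scene stay as the last step left them, time stands still between calls to the robot, and variables do not carry over. Pictures are saved under pics/ and viewed, at most 14 in all, crops included, and the job is handed in when it is done.

Besides the shell and the picture viewer there is one more tool, called after "Request:" as a command line: name --argument value ..., lists and objects as JSON in quotes. play_rows: Moves the arm, as the interface text tells. Its arguments: {"type":"object","properties":{"rows":{"type":"array","items":{"type":"array","items":{"type":"array","items":{"type":"number"}}}}},"required":["rows"]}

```bash
ls; mkdir -p pics; python3 - <<'E'
from plant import bot
import cv2,numpy as np
s=bot.read_state();print(s['t'],s['tcp_pos'],s['tcp_rot'],s['gripper_width'],bot.grip_point_offset)
for n in("top","side"):
    d=bot.snapshot(n);cv2.imwrite(f"pics/{n}0.png",d['img'][:,:,::-1]);np.savez(f"{n}0.npz",**d)
    print(n,d['K'].tolist(),d['world_from_camera'].round(4).tolist())
E
```

```text
pics
0.0 [0.17953178 0.51953045 0.40360609] [-3.13918787e+00  1.07490985e-04  2.80891358e+00] 0.08567330852971358 0.1547
top [[442.8869504686094, 0.0, 320.96046065545187], [0.0, 442.8869504686094, 238.17809632694062], [0.0, 0.0, 1.0]] [[-0.0195, -0.9919, 0.1259, 0.4473], [-0.9998, 0.02, 0.0025, 0.0591], [-0.005, -0.1258, -0.992, 0.8948], [0.0, 0.0, 0.0, 1.0]]
side [[535.4647042255131, 0.0, 319.94386994849714], [0.0, 535.4647042255131, 241.17697585149367], [0.0, 0.0, 1.0]] [[-0.8687, -0.3046, 0.3907, 0.1982], [-0.4954, 0.5273, -0.6903, 0.7369], [0.0042, -0.7932, -0.6089, 0.6471], [0.0, 0.0, 0.0, 1.0]]
```

View pics/top0.png

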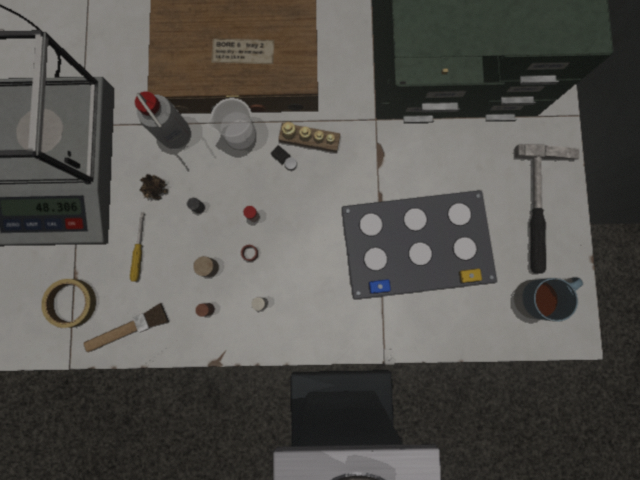

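View pics/side0.png

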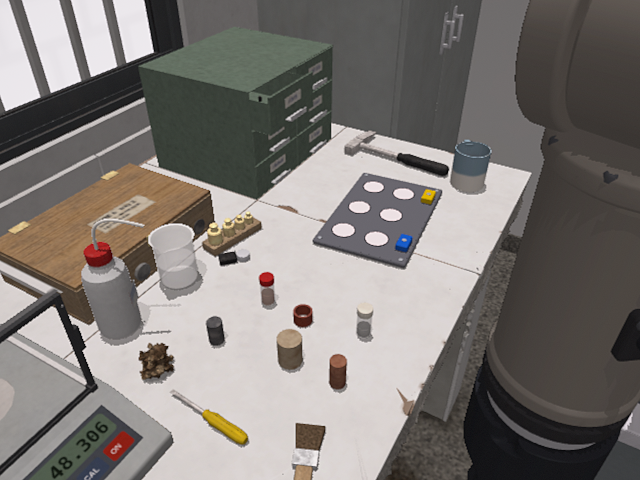

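The top view has +x up and +y left. Red plug (205,310), tan (206,266), dark (196,206), sleeve (249,253), red vial (251,214), white vial (260,304), lens (285,158). On the board, yellow is at right (471,275) and blue at left (380,286). The side view agrees. Next I measure positions.

```bash
cat > vis.py <<'E'
import numpy as np,cv2
def ray(d,uv,z):
    uv=np.asarray(uv,float).reshape(-1,2);T=d['world_from_camera']
    r=np.c_[uv,np.ones(len(uv))]@np.linalg.inv(d['K']).T@T[:3,:3].T
    return T[:3,3]+r*((z-T[2,3])/r[:,2])[:,None]
def cloud(d):
    v,u=np.mgrid[:480,:640];z=d['range_z'];K=d['K'];T=d['world_from_camera']
    P=np.stack([(u-K[0,2])/K[0,0]*z,(v-K[1,2])/K[1,1]*z,z],-1)
    return P@T[:3,:3].T+T[:3,3]
def top(d,uv,h,r,win=22):
    "centre of the top face at height h near pixel uv, from depth"
    P=cloud(d);m=np.zeros((480,640),bool);u,v=map(int,uv)
    m[max(v-win,0):v+win,max(u-win,0):u+win]=1
    m&=(abs(P[...,2]-h)<.007)&(d['range_z']>0)
    ys,xs=np.nonzero(m)
    if len(xs)<5:return None
    n,l,st,c=cv2.connectedComponentsWithStats(m.astype(np.uint8));k=1+st[1:,4].argmax()
    pts=np.argwhere(l==k)[:,::-1].astype(np.float32)
    (a,b),R=cv2.minEnclosingCircle(pts)
    return ray(d,c[k],h)[0][:2].round(4),ray(d,(a,b),h)[0][:2].round(4),len(pts),round(R*d['range_z'][v,u]/d['K'][0,0],4)
def board(d):
    g=d['img'].astype(int);hsv=cv2.cvtColor(d['img'],cv2.COLOR_RGB2HSV)
    return g,hsv
E
cat > m1.py <<'E'
from vis import *
obj=dict(red=(.05,.0125),tan=(.05,.019),dark=(.042,.0125),sleeve=(.022,.016),vial=(.058,.0125),white=(.058,.0125))
px=dict(top=[(205,310),(206,266),(196,206),(249,253),(251,214),(260,304)],side=[(338,362),(290,340),(215,325),(303,312),(267,281),(365,313)])
for n in('top','side'):
    d=dict(np.load(n+'0.npz'));print(n)
    for (k,(h,r)),p in zip(obj.items(),px[n]): print(k,top(d,p,h,r))
    hsv=cv2.cvtColor(d['img'],cv2.COLOR_RGB2HSV)
    bx=(340,185,500,305) if n=='top' else (310,165,445,270)
    # circles: white blobs inside board
    m=np.zeros((480,640),np.uint8);m[bx[1]:bx[3],bx[0]:bx[2]]=1
    P=cloud(d);w=((hsv[...,2]>130)&(hsv[...,1]<60)&(m>0)&(P[...,2]>.006)).astype(np.uint8)
    q,l,st,c=cv2.connectedComponentsWithStats(w)
    for i in range(1,q):
        if st[i,4]>100: print('circ',st[i,4],c[i].round(1),ray(d,c[i],.012)[0][:2].round(4))
    for nm,lo,hi in(('yel',20,35),('blu',105,130)):
        y=((hsv[...,0]>lo)&(hsv[...,0]<hi)&(hsv[...,1]>150)&(m>0)&(abs(P[...,2]-.026)<.007)).astype(np.uint8)
        ys,xs=np.nonzero(y);print(nm,len(xs),ray(d,(xs.mean(),ys.mean()),.026)[0][:2].round(4))
E
python3 m1.py
```

```text
top
red (array([0.4227, 0.2893]), array([0.4227, 0.2893]), 149, np.float64(0.0129))
tan (array([0.5054, 0.288 ]), array([0.5053, 0.2879]), 327, np.float64(0.0197))
dark (array([0.6285, 0.3114]), array([0.6283, 0.3115]), 137, np.float64(0.0129))
sleeve (array([0.5328, 0.2059]), array([0.5324, 0.2061]), 95, np.float64(0.0167))
vial (array([0.6066, 0.1984]), array([0.606 , 0.1986]), 139, np.float64(0.0132))
white (array([0.4323, 0.1826]), array([0.4321, 0.1826]), 150, np.float64(0.0128))
circ 339 [459.1 213.7] [ 0.6035 -0.2186]
circ 345 [414.9 218.8] [ 0.5948 -0.1289]
circ 345 [370.6 224. ] [ 0.5861 -0.0392]
circ 350 [464.6 248. ] [ 0.5338 -0.2255]
circ 355 [420.  253.2] [ 0.525  -0.1359]
circ 355 [375.1 258.5] [ 0.5163 -0.0459]
yel 197 [ 0.4788 -0.229 ]
blu 184 [ 0.4616 -0.051 ]
side
red (array([0.4209, 0.2919]), array([0.4208, 0.2921]), 238, np.float64(0.0126))
tan (array([0.5031, 0.2909]), array([0.5028, 0.2913]), 454, np.float64(0.019))
dark (array([0.6261, 0.3144]), array([0.6263, 0.3141]), 186, np.float64(0.0126))
sleeve (array([0.5303, 0.2085]), array([0.5298, 0.2091]), 167, np.float64(0.0163))
vial (array([0.6039, 0.2016]), array([0.604 , 0.2015]), 155, np.float64(0.0123))
white (array([0.4304, 0.1855]), array([0.4305, 0.1858]), 185, np.float64(0.0125))
circ 184 [373.2 186.2] [ 0.6024 -0.2195]
circ 195 [403.2 193.2] [ 0.5328 -0.2261]
circ 211 [359.  206.5] [ 0.5937 -0.1298]
circ 225 [390.4 214.4] [ 0.5238 -0.1363]
circ 255 [343.  229.4] [ 0.5848 -0.04  ]
circ 266 [376.  238.1] [ 0.5151 -0.0466]
yel 123 [ 0.4754 -0.2219]
blu 161 [ 0.4579 -0.0446]
```

```bash
cat > go.py <<'E'
import sys,numpy as np
from plant import bot
from scipy.spatial.transform import Rotation as R
YAW=np.pi+.0977
P=dict(red=(.422,.2905),tan=(.504,.2895),dark=(.627,.313),sleeve=(.5313,.2073),vial=(.605,.200),
 FR=(.5333,-.2258),BR=(.603,-.219),FC=(.5244,-.1361),FL=(.5157,-.0463))
def need(x,y,z):
    "shift (units, in the final tool frame) and turn (units) to bring the grasp point to x,y,z"
    s=bot.read_state();A=R.from_euler('xyz',s['tcp_rot']);B=R.from_euler('xyz',[np.pi,0,YAW])
    t=np.array([x,y,z+bot.grip_point_offset])
    print('t',round(s['t'],2),'gp',(s['tcp_pos']+A.apply([0,0,bot.grip_point_offset])).round(4),'w',round(s['gripper_width'],4),'gf',round(s['grasp_force'],1),'F',np.round(s['wrist_force'],1))
    sh=B.inv().apply(t-s['tcp_pos'])/.04
    print('shift',sh.round(3),'norm',np.linalg.norm(sh).round(2),'turn',np.degrees((A.inv()*B).as_rotvec()/5).round(3))
if __name__=='__main__':
    a=sys.argv;need(*P[a[1]],float(a[2]))
E
python3 go.py red .13
```

```text
t 0.1 gp [0.1794 0.5193 0.249 ] w 0.0852 gf 0.0 F [0.2 0.7 0.6]
shift [-5.474 -6.291  2.975] norm 8.85 turn [-0.025 -0.005 -4.931]
```

Request:
play_rows --rows '[[[0,0,0,0,0,-0.986,1],[0,0,0,0,0,-0.986,1],[0,0,0,0,0,-0.986,1],[0,0,0,0,0,-0.986,1],[0,0,0,0,0,-0.986,1]]]'

```text
t: 0.52
tcp_pos: [0.1796, 0.5197, 0.404]
tcp_rot: [-3.14, -0.001, -3.04]
wrist_force: [0.2, 0.3, -0.0]
gripper_width: 0.0852
grasp_force: 0.0
```

Request:
play_rows --rows '[[[-0.547,-0.629,0.297,0,0,0,1],[-0.547,-0.629,0.297,0,0,0,1],[-0.547,-0.629,0.297,0,0,0,1],[-0.547,-0.629,0.297,0,0,0,1],[-0.547,-0.629,0.297,0,0,0,1],[-0.547,-0.629,0.297,0,0,0,1],[-0.547,-0.629,0.297,0,0,0,1],[-0.547,-0.629,0.297,0,0,0,1],[-0.547,-0.629,0.297,0,0,0,1],[-0.547,-0.629,0.297,0,0,0,1]]]'

```text
t: 1.35
tcp_pos: [0.4226, 0.2893, 0.285]
tcp_rot: [-3.141, -0.001, -3.044]
wrist_force: [-0.4, 0.1, -1.1]
gripper_width: 0.0857
grasp_force: 0.0
```

Request:
play_rows --rows '[[[0,0,0,0,0,0,1],[0,0,0,0,0,0,1]]]'

```text
t: 1.52
tcp_pos: [0.4232, 0.288, 0.2846]
tcp_rot: [-3.139, -0.002, -3.05]
wrist_force: [-0.7, 0.5, 0.1]
gripper_width: 0.0855
grasp_force: 0.0
```

```bash
python3 go.py red .03
```

```text
t 1.52 gp [0.423  0.2875 0.1299] w 0.0855 gf 0.0 F [-0.7  0.5  0.1]
shift [0.025 0.066 2.498] norm 2.5 turn [-0.03  -0.022 -0.074]
```

Request:
play_rows --rows '[[[0.01,0.02,0.5,0,0,0,1],[0.01,0.02,0.5,0,0,0,1],[0,0.02,0.5,0,0,0,1],[0,0,0.5,0,0,0,1],[0,0,0.3,0,0,0,1],[0,0,0.2,0,0,0,1],[0,0,0,0,0,0,1]]]'

```text
t: 2.1
tcp_pos: [0.4193, 0.2937, 0.1844]
tcp_rot: [-3.14, -0.004, -3.042]
wrist_force: [-0.3, -0.8, -0.4]
gripper_width: 0.0857
grasp_force: 0.0
```

Request:
play_rows --rows '[[[0,0,0,0,0,0,0],[0,0,0,0,0,0,0],[0,0,0,0,0,0,0],[0,0,0,0,0,0,0],[0,0,0,0,0,0,0],[0,0,0,0,0,0,0],[0,0,0,0,0,0,0],[0,0,0,0,0,0,0]]]'

```text
t: 2.77
tcp_pos: [0.4213, 0.2933, 0.1868]
tcp_rot: [3.141, 0.002, -3.044]
wrist_force: [-0.4, -0.1, 5.3]
gripper_width: 0.0235
grasp_force: 58.8
```

```bash
python3 go.py red .13; python3 go.py FR .13
```

```text
t 2.77 gp [0.4216 0.2934 0.0321] w 0.0235 gf 58.8 F [-0.4 -0.1  5.3]
shift [-0.009 -0.071 -2.448] norm 2.45 turn [ 0.01   0.018 -0.003]
t 2.77 gp [0.4216 0.2934 0.0321] w 0.0235 gf 58.8 F [-0.4 -0.1  5.3]
shift [ -1.52  -13.188  -2.448] norm 13.5 turn [ 0.01   0.018 -0.003]
```

```bash
cat > dr.py <<'E'
# dead reckoning of the commanded tcp: dr.py sx sy sz (shift since last) then name z pairs
import sys,json,os,numpy as np
from scipy.spatial.transform import Rotation as R
from go import P,YAW
B=R.from_euler('xyz',[np.pi,0,YAW]);f='cmd.json'
c=np.array(json.load(open(f))) if os.path.exists(f) else np.array([.18,.52,.405])
a=sys.argv[1:];c=c+B.apply(np.array(a[:3],float))*.04;json.dump(c.tolist(),open(f,'w'))
print('gp',(c-[0,0,.1547]).round(4));g=c
for n,z in zip(a[3::2],a[4::2]):
    t=np.array([*P[n],float(z)+.1547]);print(n,'shift',(B.inv().apply(t-g)/.04).round(3));g=t
E
python3 dr.py -5.45 -6.23 5.47 red .13 FR .13 FR .045 FR .13 vial .13 vial .035
```

```text
gp [0.4213 0.2933 0.0315]
red shift [-0.011 -0.07  -2.462]
FR shift [ -1.51  -13.117  -0.   ]
FR shift [ 0.    -0.     2.125]
FR shift [ 0.     0.    -2.125]
vial shift [-2.822 10.419  0.   ]
vial shift [ 0.    -0.     2.375]
```

Request:
play_rows --rows '[[[0,0,-0.46,0,0,0,0],[0,0,-0.7,0,0,0,0],[0,0,-0.7,0,0,0,0],[0,-0.2,-0.6,0,0,0,0],[0,-0.6,0,0,0,0,0],[-0.1,-0.9,0,0,0,0,0],[-0.1,-0.9,0,0,0,0,0],[-0.1,-0.9,0,0,0,0,0],[-0.1,-0.9,0,0,0,0,0],[-0.1,-0.9,0,0,0,0,0]]]'

```text
t: 3.6
tcp_pos: [0.4611, 0.0823, 0.284]
tcp_rot: [3.141, -0.001, -3.044]
wrist_force: [0.8, -0.4, -0.7]
gripper_width: 0.0239
grasp_force: 58.8
```

Request:
play_rows --rows '[[[-0.15,-0.9,0,0,0,0,0],[-0.15,-0.9,0,0,0,0,0],[-0.15,-0.9,0,0,0,0,0],[-0.15,-0.9,0,0,0,0,0],[-0.15,-0.9,0,0,0,0,0],[-0.15,-0.9,0,0,0,0,0],[-0.12,-0.9,0,0,0,0,0],[0,-0.9,0,0,0,0,0],[0,-0.66,0,0,0,0,0],[0,0,0,0,0,0,0]]]'

```text
t: 4.43
tcp_pos: [0.5308, -0.2332, 0.2841]
tcp_rot: [-3.134, -0.001, -3.055]
wrist_force: [0.3, -1.0, -0.1]
gripper_width: 0.0233
grasp_force: 59.0
```

```bash
python3 dr.py -1.52 -13.16 -2.46 FR .045; python3 go.py FR .045
```

```text
gp [ 0.5331 -0.2247  0.1299]
FR shift [-2.000e-03 -2.800e-02  2.122e+00]
t 4.43 gp [ 0.5307 -0.2343  0.1294] w 0.0233 gf 59.0 F [ 0.3 -1.  -0.1]
shift [-0.079  0.177  2.11 ] norm 2.12 turn [-0.082 -0.017 -0.126]
```

Request:
play_rows --rows '[[[0,0,0,0,0,0,0],[0,0,0,0,0,0,0],[0,0,0,0,0,0,0]]]'

```text
t: 4.68
tcp_pos: [0.5328, -0.2229, 0.2837]
tcp_rot: [3.139, -0.001, -3.041]
wrist_force: [0.7, 1.0, -0.0]
gripper_width: 0.0236
grasp_force: 59.0
```

Request:
play_rows --rows '[[[0,0,0,0,0,0,0],[0,0,0,0,0,0,0]]]'

```text
t: 4.85
tcp_pos: [0.5329, -0.2234, 0.2842]
tcp_rot: [3.141, 0.0, -3.042]
wrist_force: [0.3, -0.6, -0.1]
gripper_width: 0.0241
grasp_force: 59.0
```

```bash
python3 - <<'E'
from plant import bot
import cv2,numpy as np
from vis import *
for n in("top","side"):
    d=bot.snapshot(n);s=bot.read_state();print(s['tcp_pos'],s['tcp_rot'][2],s['joint_pos'].__class__)
    cv2.imwrite(f"pics/{n}1.png",d['img'][:,:,::-1])
E
```

```text
[ 0.5328801  -0.2236701   0.28434774] -3.042044259333003 <class 'numpy.ndarray'>
[ 0.53282689 -0.22397968  0.28437757] -3.0424639726806526 <class 'numpy.ndarray'>
```

Request:
play_rows --rows '[[[0,-0.03,0.4,0,0,0,0],[0,0,0.5,0,0,0,0],[0,0,0.5,0,0,0,0],[0,0,0.4,0,0,0,0],[0,0,0.2,0,0,0,0],[0,0,0.1,0,0,0,0],[0,0,0.03,0,0,0,0],[0,0,0,0,0,0,0],[0,0,0,0,0,0,0]]]'

```text
t: 5.7
tcp_pos: [0.5333, -0.2264, 0.2001]
tcp_rot: [-3.141, 0.002, -3.044]
wrist_force: [-0.2, 0.0, -0.6]
gripper_width: 0.0234
grasp_force: 58.9
```

```bash
python3 dr.py 0 -0.03 2.13 FR .044; python3 go.py FR .044; python3 - <<'E'
from plant import bot
import cv2
d=bot.snapshot("side");im=d['img'][120:290,280:500,::-1]
cv2.imwrite("pics/s2.png",cv2.resize(im,None,fx=3,fy=3))
E
```

```text
gp [ 0.5332 -0.2259  0.0447]
FR shift [-0.002  0.002  0.017]
t 5.7 gp [ 0.5336 -0.2265  0.0454] w 0.0234 gf 58.9 F [-0.2  0.  -0.6]
shift [-0.001  0.015  0.036] norm 0.04 turn [-0.012  0.023 -0.002]
```

View pics/s2.png

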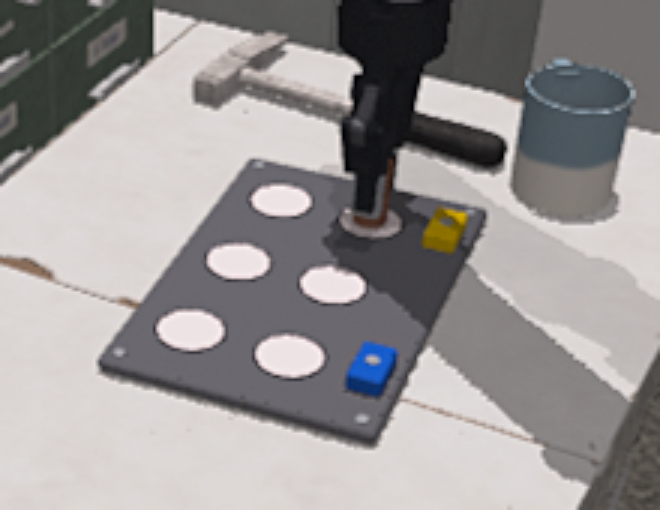

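The red plug sits in the gripper over the front-right circle (crop 370,215), just above the board. I release it and go to the vial.

Request:
play_rows --rows '[[[0,0,0.03,0,0,0,0],[0,0,0,0,0,0,0],[0,0,0,0,0,0,0.5],[0,0,0,0,0,0,0.8],[0,0,0,0,0,0,0.8],[0,0,0,0,0,0,0.8],[0,0,0,0,0,0,0.8]]]'

```text
t: 6.33
tcp_pos: [0.5327, -0.2261, 0.1978]
tcp_rot: [3.141, -0.0, -3.044]
wrist_force: [-0.8, -0.8, 0.8]
gripper_width: 0.0683
grasp_force: 0.0
```

Request:
play_rows --rows '[[[0,0,-0.3,0,0,0,0.8],[0,0,-0.6,0,0,0,0.8],[0,0,-0.6,0,0,0,1],[0,0,-0.6,0,0,0,1],[-0.2,0.6,-0.1,0,0,0,1],[-0.2,0.9,0,0,0,0,1],[-0.2,0.9,0,0,0,0,1],[-0.2,0.9,0,0,0,0,1],[-0.2,0.9,0,0,0,0,1],[-0.2,0.9,0,0,0,0,1]]]'

```text
t: 7.17
tcp_pos: [0.5607, -0.0168, 0.2871]
tcp_rot: [-3.141, 0.001, -3.044]
wrist_force: [-0.1, 0.3, -0.5]
gripper_width: 0.0857
grasp_force: 0.0
```

Request:
play_rows --rows '[[[-0.4,0.9,0,0,0,0,1],[-0.4,0.9,0,0,0,0,1],[-0.3,0.9,0,0,0,0,1],[-0.2,0.9,0,0,0,0,1],[-0.2,0.9,0,0,0,0,1],[-0.12,0.6,0,0,0,0,1],[0,0.22,0,0,0,0,1],[0,0,0,0,0,0,1],[0,0,0,0,0,0,1]]]'

```text
t: 7.92
tcp_pos: [0.6044, 0.1986, 0.2863]
tcp_rot: [-3.14, 0.0, -3.044]
wrist_force: [-0.3, -0.1, 0.6]
gripper_width: 0.0855
grasp_force: 0.0
```

```bash
python3 dr.py -2.82 10.42 -2.17 vial .035; python3 go.py vial .035; python3 - <<'E'
from plant import bot
from vis import *
d=bot.snapshot("top"); print('red',top(d,(466,245),.062,.0125)); 
d=bot.snapshot("side"); print('red',top(d,(404,175),.062,.0125),'vial',top(d,(267,281),.058,.0125));cv2.imwrite("pics/s3.png",d['img'][:,:,::-1])
E
```

```text
gp [0.6048 0.1999 0.1315]
vial shift [-4.000e-03  2.000e-03  2.412e+00]
t 7.92 gp [0.6044 0.1984 0.1316] w 0.0855 gf 0.0 F [-0.3 -0.1  0.6]
shift [-0.018  0.032  2.414] norm 2.41 turn [-0.02   0.    -0.005]
red (array([ 0.5334, -0.2225]), array([ 0.5333, -0.2222]), 154, np.float64(0.0136))
red (array([ 0.5315, -0.2175]), array([ 0.5312, -0.2171]), 79, np.float64(0.0122)) vial (array([0.6038, 0.2021]), array([0.6037, 0.2022]), 158, np.float64(0.0124))
```

View pics/s3.png

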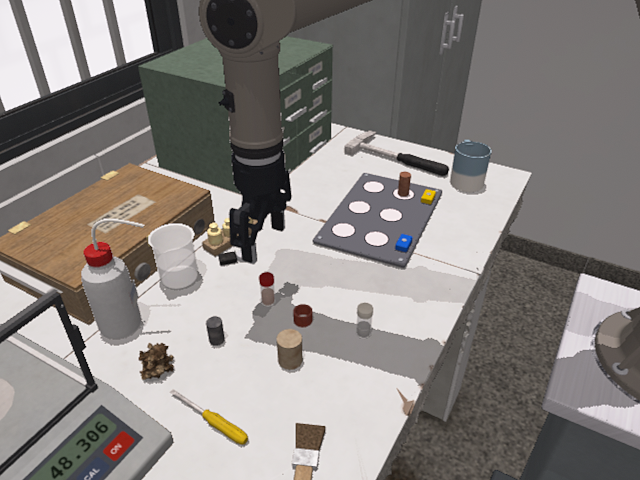

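The red plug stands upright on its circle (404,185), about 3 mm off centre, and the gripper is above the vial (267,281).

Request:
play_rows --rows '[[[0,0,0.5,0,0,0,1],[0,0,0.6,0,0,0,1],[0,0,0.6,0,0,0,1],[0,0,0.4,0,0,0,1],[0,0,0.21,0,0,0,1],[0,0,0.1,0,0,0,1],[0,0,0,0,0,0,1],[0,0,0,0,0,0,0],[0,0,0,0,0,0,0],[0,0,0,0,0,0,0]]]'

```text
t: 8.85
tcp_pos: [0.6051, 0.1997, 0.191]
tcp_rot: [3.141, 0.003, -3.044]
wrist_force: [-0.1, 0.3, 0.8]
gripper_width: 0.0514
grasp_force: 0.0
```

Request:
play_rows --rows '[[[0,0,0,0,0,0,0],[0,0,0,0,0,0,0],[0,0,0,0,0,0,0],[0,0,0,0,0,0,0],[0,0,0,0,0,0,0],[0,0,0,0,0,0,0]]]'

```text
t: 9.35
tcp_pos: [0.6047, 0.1997, 0.1902]
tcp_rot: [3.141, 0.001, -3.044]
wrist_force: [-0.1, 0.2, 4.9]
gripper_width: 0.0227
grasp_force: 58.5
```

```bash
python3 dr.py 0 0 2.41 vial .14 BR .14 BR .0485 BR .145 tan .145 tan .03; python3 go.py vial .035
```

```text
gp [0.6048 0.1999 0.0351]
vial shift [-4.000e-03  2.000e-03 -2.623e+00]
BR shift [  1.072 -10.42   -0.   ]
BR shift [ 0.    -0.     2.288]
BR shift [ 0.     0.    -2.412]
tan shift [ 1.223 12.893  0.   ]
tan shift [ 0.    -0.     2.875]
t 9.35 gp [0.6049 0.1997 0.0355] w 0.0227 gf 58.5 F [-0.1  0.2  4.9]
shift [-0.008  0.007  0.013] norm 0.02 turn [ 0.002  0.012 -0.002]
```

Request:
play_rows --rows '[[[0,0,-0.42,0,0,0,0],[0,0,-0.7,0,0,0,0],[0,0,-0.7,0,0,0,0],[0,-0.2,-0.6,0,0,0,0],[0.1,-0.6,-0.2,0,0,0,0],[0.1,-0.9,0,0,0,0,0],[0.1,-0.9,0,0,0,0,0],[0.1,-0.9,0,0,0,0,0],[0.1,-0.9,0,0,0,0,0],[0.1,-0.9,0,0,0,0,0]]]'

```text
t: 10.18
tcp_pos: [0.6007, -0.015, 0.2938]
tcp_rot: [3.141, -0.001, -3.044]
wrist_force: [0.6, 0.8, -0.5]
gripper_width: 0.0227
grasp_force: 58.5
```

Request:
play_rows --rows '[[[0.1,-0.9,0,0,0,0,0],[0.1,-0.9,0,0,0,0,0],[0.1,-0.9,0,0,0,0,0],[0.1,-0.9,0,0,0,0,0],[0.07,-0.7,0,0,0,0,0],[0,-0.5,0,0,0,0,0],[0,-0.32,0,0,0,0,0],[0,0,0,0,0,0,0],[0,0,0,0,0,0,0],[0,0,0,0,0,0,0]]]'

```text
t: 11.02
tcp_pos: [0.603, -0.2166, 0.2938]
tcp_rot: [3.139, 0.0, -3.041]
wrist_force: [-0.1, 0.8, -0.7]
gripper_width: 0.023
grasp_force: 58.6
```

Request:
play_rows --rows '[[[0,0,0.3,0,0,0,0],[0,0,0.5,0,0,0,0],[0,0,0.5,0,0,0,0],[0,0,0.4,0,0,0,0],[0,0,0.3,0,0,0,0],[0,0,0.17,0,0,0,0],[0,0,0.1,0,0,0,0],[0,0,0,0,0,0,0],[0,0,0,0,0,0,0]]]'

```text
t: 11.77
tcp_pos: [0.6029, -0.2193, 0.2042]
tcp_rot: [-3.141, 0.002, -3.044]
wrist_force: [-1.0, -0.1, -0.6]
gripper_width: 0.0227
grasp_force: 58.8
```

```bash
python3 dr.py 1.07 -10.42 -0.35 BR .0475 BR .145 tan .145; python3 go.py BR .0475
```

```text
gp [ 0.6029 -0.2191  0.0491]
BR shift [-0.002  0.002  0.04 ]
BR shift [ 0.     0.    -2.437]
tan shift [ 1.223 12.893  0.   ]
t 11.77 gp [ 0.6032 -0.2193  0.0495] w 0.0227 gf 58.8 F [-1.  -0.1 -0.6]
shift [-0.003  0.006  0.05 ] norm 0.05 turn [-0.009  0.018  0.003]
```

Request:
play_rows --rows '[[[0,0,0.04,0,0,0,0],[0,0,0,0,0,0,0],[0,0,0,0,0,0,0.5],[0,0,0,0,0,0,0.8],[0,0,0,0,0,0,0.8],[0,0,0,0,0,0,0.8],[0,0,0,0,0,0,0.8]]]'

```text
t: 12.35
tcp_pos: [0.6024, -0.2194, 0.202]
tcp_rot: [-3.142, 0.0, -3.044]
wrist_force: [-0.4, -0.4, 0.1]
gripper_width: 0.0682
grasp_force: 0.0
```

Request:
play_rows --rows '[[[0,0,-0.3,0,0,0,0.8],[0,0,-0.6,0,0,0,0.8],[0,0,-0.6,0,0,0,1],[0,0,-0.7,0,0,0,1],[0.1,0.5,-0.24,0,0,0,1],[0.1,0.9,0,0,0,0,1],[0.1,0.9,0,0,0,0,1],[0.1,0.9,0,0,0,0,1],[0.1,0.9,0,0,0,0,1],[0.1,0.9,0,0,0,0,1]]]'

```text
t: 13.18
tcp_pos: [0.5585, -0.0211, 0.3008]
tcp_rot: [3.142, 0.002, -3.044]
wrist_force: [0.5, 0.4, -0.1]
gripper_width: 0.0854
grasp_force: 0.0
```

Request:
play_rows --rows '[[[0.1,0.9,0,0,0,0,1],[0.1,0.9,0,0,0,0,1],[0.1,0.9,0,0,0,0,1],[0.1,0.9,0,0,0,0,1],[0.1,0.9,0,0,0,0,1],[0.1,0.9,0,0,0,0,1],[0.02,0.9,0,0,0,0,1],[0,0.9,0,0,0,0,1],[0,0.69,0,0,0,0,1],[0,0,0,0,0,0,1]]]'

```text
t: 14.02
tcp_pos: [0.5008, 0.2978, 0.3005]
tcp_rot: [3.134, 0.0, -3.032]
wrist_force: [0.6, 0.5, 0.2]
gripper_width: 0.0859
grasp_force: 0.0
```

Request:
play_rows --rows '[[[0,0,0,0,0,0,1],[0,0,0,0,0,0,1],[0,0,0,0,0,0,1]]]'

```text
t: 14.27
tcp_pos: [0.5044, 0.2871, 0.3]
tcp_rot: [-3.14, 0.001, -3.047]
wrist_force: [0.2, -0.5, -0.1]
gripper_width: 0.0853
grasp_force: 0.0
```

```bash
python3 dr.py 1.22 12.89 -2.40 tan .03; python3 go.py tan .03; python3 - <<'E'
from plant import bot
from vis import *
d=bot.snapshot("top"); print('vial',top(d,(460,211),.07,.0125),'red',top(d,(466,245),.062,.0125)); 
d=bot.snapshot("side"); print('vial',top(d,(373,165),.07,.0125),'tan',top(d,(290,340),.05,.0125));cv2.imwrite("pics/s4.png",d['img'][:,:,::-1])
E
```

```text
gp [0.504  0.2893 0.1451]
tan shift [1.000e-03 5.000e-03 2.878e+00]
t 14.27 gp [0.5046 0.2869 0.1453] w 0.0853 gf 0.0 F [ 0.2 -0.5 -0.1]
shift [0.005 0.061 2.882] norm 2.88 turn [-0.014  0.009 -0.037]
vial (array([ 0.6038, -0.2156]), array([ 0.603 , -0.2155]), 150, np.float64(0.0138)) red (array([ 0.5337, -0.2225]), array([ 0.5333, -0.222 ]), 152, np.float64(0.0138))
vial (array([ 0.6018, -0.2101]), array([ 0.6014, -0.2098]), 79, np.float64(0.0124)) tan (array([0.5031, 0.2908]), array([0.5028, 0.2913]), 451, np.float64(0.019))
```

View pics/s4.png

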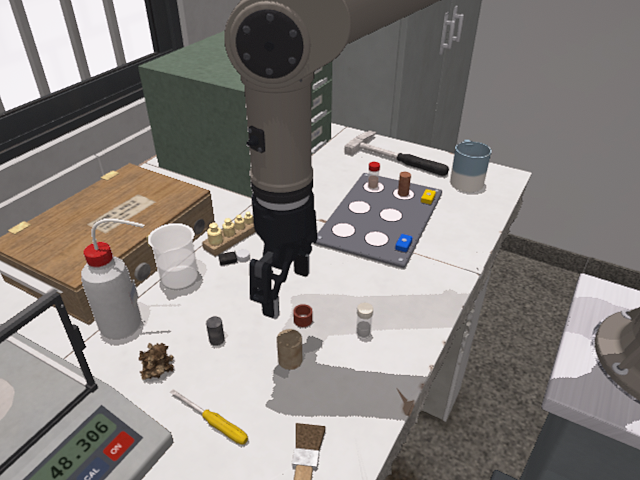

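Vial (373,178) and red plug (404,185) both stand upright on their circles. I grasp the tan plug next.

Request:
play_rows --rows '[[[0,0,0.5,0,0,0,0.85],[0,0,0.7,0,0,0,0.85],[0,0,0.7,0,0,0,0.85],[0,0,0.5,0,0,0,0.85],[0,0,0.3,0,0,0,0.85],[0,0,0.18,0,0,0,0.85],[0,0,0,0,0,0,0.85],[0,0,0,0,0,0,0],[0,0,0,0,0,0,0],[0,0,0,0,0,0,0]]]'

```text
t: 15.2
tcp_pos: [0.5046, 0.2892, 0.186]
tcp_rot: [3.141, 0.003, -3.044]
wrist_force: [-2.8, 0.1, 23.8]
gripper_width: 0.0374
grasp_force: 37.4
```

Request:
play_rows --rows '[[[0,0,0,0,0,0,0],[0,0,0,0,0,0,0],[0,0,0,0,0,0,0],[0,0,0,0,0,0,0],[0,0,0,0,0,0,0]]]'

```text
t: 15.62
tcp_pos: [0.5047, 0.2894, 0.1862]
tcp_rot: [3.14, 0.004, -3.044]
wrist_force: [-0.3, -0.3, 6.3]
gripper_width: 0.0365
grasp_force: 60.1
```

```bash
python3 dr.py 0 0 2.88 tan .13 FL .13 FL .0435 FL .13 dark .13 dark .0255; python3 go.py tan .03
```

```text
gp [0.504  0.2893 0.0299]
tan shift [ 1.000e-03  5.000e-03 -2.502e+00]
FL shift [ 0.528 -8.383 -0.   ]
FL shift [ 0.    -0.     2.163]
FL shift [ 0.     0.    -2.163]
dark shift [-3.645  8.668  0.   ]
dark shift [ 0.    -0.     2.613]
t 15.62 gp [0.5052 0.2896 0.0315] w 0.0365 gf 60.1 F [-0.3 -0.3  6.3]
shift [0.017 0.005 0.037] norm 0.04 turn [ 0.015  0.041 -0.003]
```

Request:
play_rows --rows '[[[0,0,-0.4,0,0,0,0],[0,0,-0.7,0,0,0,0],[0,0,-0.7,0,0,0,0],[0,-0.2,-0.6,0,0,0,0],[0.1,-0.6,-0.1,0,0,0,0],[0.1,-0.9,0,0,0,0,0],[0.1,-0.9,0,0,0,0,0],[0.1,-0.9,0,0,0,0,0],[0.1,-0.9,0,0,0,0,0],[0.03,-0.9,0,0,0,0,0]]]'

```text
t: 16.45
tcp_pos: [0.502, 0.0746, 0.284]
tcp_rot: [3.141, -0.001, -3.043]
wrist_force: [1.0, 0.6, -2.3]
gripper_width: 0.0368
grasp_force: 60.2
```

Request:
play_rows --rows '[[[0,-0.9,0,0,0,0,0],[0,-0.9,0,0,0,0,0],[0,-0.7,0,0,0,0,0],[0,-0.4,0,0,0,0,0],[0,-0.18,0,0,0,0,0],[0,0,0,0,0,0,0],[0,0,0,0,0,0,0],[0,0,0,0,0,0,0],[0,0,0.3,0,0,0,0],[0,0,0.5,0,0,0,0]]]'

```text
t: 17.28
tcp_pos: [0.5167, -0.0443, 0.254]
tcp_rot: [3.141, 0.006, -3.04]
wrist_force: [1.0, -0.2, -2.0]
gripper_width: 0.0369
grasp_force: 60.3
```

Request:
play_rows --rows '[[[0,0,0.5,0,0,0,0],[0,0,0.4,0,0,0,0],[0,0,0.2,0,0,0,0],[0,0,0.12,0,0,0,0],[0,0,0.08,0,0,0,0],[0,0,0,0,0,0,0],[0,0,0,0,0,0,0]]]'

```text
t: 17.87
tcp_pos: [0.5157, -0.0463, 0.201]
tcp_rot: [-3.142, 0.002, -3.044]
wrist_force: [0.1, -1.3, -2.2]
gripper_width: 0.0363
grasp_force: 60.3
```

```bash
python3 dr.py 0.53 -8.38 -0.4 FL .0435; python3 go.py FL .0435
```

```text
gp [ 0.5156 -0.0464  0.0459]
FL shift [-0.001  0.001  0.06 ]
t 17.87 gp [ 0.5159 -0.0463  0.0463] w 0.0363 gf 60.3 F [ 0.1 -1.3 -2.2]
shift [-0.     0.001  0.07 ] norm 0.07 turn [-0.001  0.018  0.004]
```

Request:
play_rows --rows '[[[0,0,0.06,0,0,0,0],[0,0,0,0,0,0,0],[0,0,0,0,0,0,0.6],[0,0,0,0,0,0,0.85],[0,0,0,0,0,0,0.85],[0,0,0,0,0,0,0.85],[0,0,0,0,0,0,0.85]]]'

```text
t: 18.45
tcp_pos: [0.5153, -0.0466, 0.1982]
tcp_rot: [-3.142, 0.001, -3.044]
wrist_force: [0.5, 0.9, -0.6]
gripper_width: 0.0725
grasp_force: 0.0
```

Request:
play_rows --rows '[[[0,0,-0.3,0,0,0,0.85],[0,0,-0.6,0,0,0,0.85],[0,0,-0.6,0,0,0,1],[0,0,-0.6,0,0,0,1],[-0.3,0.5,-0.06,0,0,0,1],[-0.4,0.8,0,0,0,0,1],[-0.4,0.8,0,0,0,0,1],[-0.4,0.8,0,0,0,0,1],[-0.4,0.8,0,0,0,0,1],[-0.4,0.8,0,0,0,0,1]]]'

```text
t: 19.28
tcp_pos: [0.5896, 0.1432, 0.2844]
tcp_rot: [3.141, 0.0, -3.044]
wrist_force: [1.2, -1.5, 0.3]
gripper_width: 0.0854
grasp_force: 0.0
```

Request:
play_rows --rows '[[[-0.4,0.9,0,0,0,0,1],[-0.4,0.9,0,0,0,0,1],[-0.3,0.9,0,0,0,0,1],[-0.2,0.8,0,0,0,0,1],[-0.05,0.5,0,0,0,0,1],[0,0.17,0,0,0,0,1],[0,0,0,0,0,0,1],[0,0,0,0,0,0,1],[0,0,0,0,0,0,1],[0,0,0,0,0,0,1]]]'

```text
t: 20.12
tcp_pos: [0.6276, 0.3096, 0.2847]
tcp_rot: [-3.14, 0.0, -3.048]
wrist_force: [0.2, -0.5, -0.3]
gripper_width: 0.0855
grasp_force: 0.0
```

```bash
python3 dr.py -3.65 8.67 -2.1 dark .0265; python3 go.py dark .0265; python3 - <<'E'
from plant import bot
from vis import *
d=bot.snapshot("side"); print('dark',top(d,(215,325),.042,.0125),'tan',top(d,(376,215),.062,.019,16));cv2.imwrite("pics/s5.png",d['img'][:,:,::-1])
E
```

```text
gp [0.6271 0.313  0.1299]
dark shift [ 0.003 -0.     2.585]
t 20.12 gp [0.6277 0.3093 0.13  ] w 0.0855 gf 0.0 F [ 0.2 -0.5 -0.3]
shift [0.006 0.086 2.587] norm 2.59 turn [-0.023  0.005 -0.05 ]
dark (array([0.6258, 0.3144]), array([0.6257, 0.3148]), 186, np.float64(0.0127)) tan (array([ 0.5134, -0.0396]), array([ 0.5136, -0.0409]), 220, np.float64(0.0187))
```

View pics/s5.png

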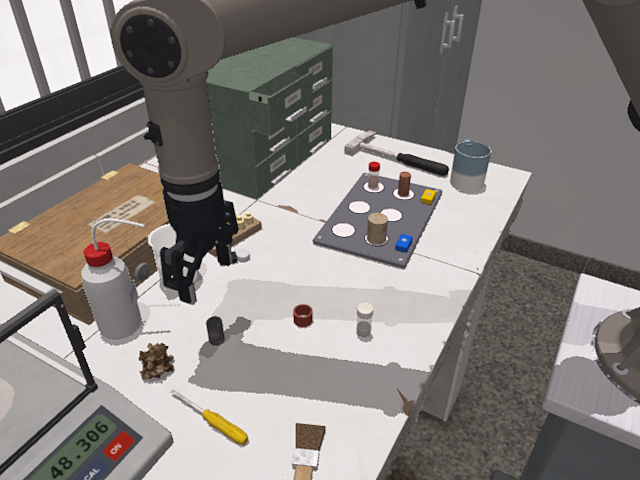

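Tan stands upright on the front-left circle (377,230). I grasp the dark plug (215,330) next.

Request:
play_rows --rows '[[[0,0,0.5,0,0,0,0.85],[0,0,0.6,0,0,0,0.85],[0,0,0.6,0,0,0,0.85],[0,0,0.5,0,0,0,0.85],[0,0,0.25,0,0,0,0.85],[0,0,0.13,0,0,0,0.85],[0,0,0,0,0,0,0.85],[0,0,0,0,0,0,0],[0,0,0,0,0,0,0],[0,0,0,0,0,0,0]]]'

```text
t: 21.0
tcp_pos: [0.6275, 0.3131, 0.183]
tcp_rot: [3.14, 0.003, -3.044]
wrist_force: [0.1, -0.5, 0.0]
gripper_width: 0.037
grasp_force: 0.0
```

Request:
play_rows --rows '[[[0,0,0,0,0,0,0],[0,0,0,0,0,0,0],[0,0,0,0,0,0,0],[0,0,0,0,0,0,0],[0,0,0,0,0,0,0],[0,0,0,0,0,0,0]]]'

```text
t: 21.5
tcp_pos: [0.6274, 0.313, 0.1827]
tcp_rot: [3.141, 0.003, -3.044]
wrist_force: [0.1, -0.5, 6.3]
gripper_width: 0.0231
grasp_force: 58.9
```

```bash
python3 dr.py 0 0 2.58 dark .14 FC .14 FC .0405 FC .14 sleeve .14 sleeve .022; python3 go.py dark .0265
```

```text
gp [0.6271 0.313  0.0267]
dark shift [ 0.003 -0.    -2.832]
FC shift [  3.648 -10.924  -0.   ]
FC shift [ 0.    -0.     2.488]
FC shift [ 0.     0.    -2.488]
sleeve shift [-1.009  8.527  0.   ]
sleeve shift [ 0.   -0.    2.95]
t 21.5 gp [0.6278 0.3132 0.028 ] w 0.0231 gf 58.9 F [ 0.1 -0.5  6.3]
shift [0.01  0.    0.039] norm 0.04 turn [ 0.011  0.031 -0.002]
```

Request:
play_rows --rows '[[[0,0,-0.43,0,0,0,0],[0,0,-0.7,0,0,0,0],[0,0,-0.7,0,0,0,0],[0.1,-0.2,-0.7,0,0,0,0],[0.3,-0.6,-0.3,0,0,0,0],[0.4,-0.8,0,0,0,0,0],[0.4,-0.9,0,0,0,0,0],[0.4,-0.9,0,0,0,0,0],[0.4,-0.9,0,0,0,0,0],[0.4,-0.9,0,0,0,0,0]]]'

```text
t: 22.33
tcp_pos: [0.5501, 0.0948, 0.2938]
tcp_rot: [3.142, -0.001, -3.044]
wrist_force: [1.2, -1.2, -0.1]
gripper_width: 0.0236
grasp_force: 58.8
```

Request:
play_rows --rows '[[[0.4,-0.9,0,0,0,0,0],[0.3,-0.9,0,0,0,0,0],[0.25,-0.9,0,0,0,0,0],[0.2,-0.9,0,0,0,0,0],[0.1,-0.9,0,0,0,0,0],[0,-0.7,0,0,0,0,0],[0,-0.4,0,0,0,0,0],[0,-0.12,0,0,0,0,0],[0,0,0,0,0,0,0],[0,0,0,0,0,0,0]]]'

```text
t: 23.17
tcp_pos: [0.524, -0.1346, 0.2938]
tcp_rot: [3.14, -0.001, -3.043]
wrist_force: [-0.2, 1.0, -1.4]
gripper_width: 0.0239
grasp_force: 58.8
```

Request:
play_rows --rows '[[[0,0,0.3,0,0,0,0],[0,0,0.5,0,0,0,0],[0,0,0.5,0,0,0,0],[0,0,0.5,0,0,0,0],[0,0,0.3,0,0,0,0],[0,0,0.2,0,0,0,0],[0,0,0.13,0,0,0,0],[0,0,0,0,0,0,0],[0,0,0,0,0,0,0]]]'

```text
t: 23.92
tcp_pos: [0.5244, -0.1354, 0.1975]
tcp_rot: [3.141, 0.001, -3.043]
wrist_force: [0.2, 0.6, -0.7]
gripper_width: 0.0237
grasp_force: 58.8
```

```bash
python3 dr.py 3.65 -10.92 -0.4 FC .0395; python3 go.py FC .0395
```

```text
gp [ 0.5244 -0.1359  0.0427]
FC shift [ 0.001 -0.004  0.08 ]
t 23.92 gp [ 0.5245 -0.1354  0.0428] w 0.0237 gf 58.8 F [ 0.2  0.6 -0.7]
shift [ 0.001 -0.017  0.082] norm 0.08 turn [0.002 0.008 0.013]
```

Request:
play_rows --rows '[[[0,0,0.08,0,0,0,0],[0,0,0,0,0,0,0],[0,0,0,0,0,0,0.5],[0,0,0,0,0,0,0.75],[0,0,0,0,0,0,0.75],[0,0,0,0,0,0,0.75],[0,0,0,0,0,0,0.75]]]'

```text
t: 24.5
tcp_pos: [0.5239, -0.1362, 0.194]
tcp_rot: [3.142, 0.0, -3.044]
wrist_force: [0.0, -0.6, -0.7]
gripper_width: 0.0635
grasp_force: 0.0
```

Request:
play_rows --rows '[[[0,0,-0.3,0,0,0,0.75],[0,0,-0.6,0,0,0,0.75],[0,0,-0.7,0,0,0,0.75],[0,0,-0.6,0,0,0,0.75],[0,0.2,-0.3,0,0,0,0.75],[-0.1,0.6,0,0,0,0,0.75],[-0.1,0.9,0,0,0,0,0.75],[-0.1,0.9,0,0,0,0,0.75],[-0.1,0.9,0,0,0,0,0.75],[-0.1,0.9,0,0,0,0,0.75]]]'

```text
t: 25.33
tcp_pos: [0.5259, 0.0433, 0.2934]
tcp_rot: [3.141, -0.001, -3.044]
wrist_force: [0.4, 0.1, -0.1]
gripper_width: 0.0645
grasp_force: 0.0
```

Request:
play_rows --rows '[[[-0.1,0.9,0,0,0,0,0.75],[-0.1,0.9,0,0,0,0,0.75],[-0.1,0.9,0,0,0,0,0.75],[-0.1,0.8,0,0,0,0,0.75],[-0.1,0.5,0,0,0,0,0.75],[-0.01,0.13,0,0,0,0,0.75],[0,-0.1,0,0,0,0,0.75],[0,0,0,0,0,0,0.75],[0,0,0,0,0,0,0.75],[0,0,0,0,0,0,0.75]]]'

```text
t: 26.17
tcp_pos: [0.5317, 0.2007, 0.2939]
tcp_rot: [-3.14, -0.0, -3.048]
wrist_force: [0.4, 0.0, -0.1]
gripper_width: 0.064
grasp_force: 0.0
```

```bash
python3 dr.py -1.01 8.53 -2.42 sleeve .022; python3 go.py sleeve .022; python3 - <<'E'
from plant import bot
from vis import *
d=bot.snapshot("side"); print('sleeve',top(d,(303,312),.022,.016),'dark',top(d,(390,200),.054,.0125,16),'tan',top(d,(376,215),.062,.019,16));cv2.imwrite("pics/s6.png",d['img'][:,:,::-1])
d=bot.snapshot("top"); print('dark',top(d,(421,250),.054,.0125,18),'tan',top(d,(376,256),.062,.019,20))
E
```

```text
gp [0.5314 0.2076 0.1395]
sleeve shift [ 2.000e-03 -7.000e-03  2.938e+00]
t 26.17 gp [0.5317 0.2005 0.1392] w 0.064 gf 0.0 F [ 0.4  0.  -0.1]
shift [-0.006  0.164  2.93 ] norm 2.93 turn [-0.014 -0.002 -0.051]
sleeve (array([0.5302, 0.2083]), array([0.5304, 0.2081]), 170, np.float64(0.0159)) dark (array([ 0.524 , -0.1282]), array([ 0.5236, -0.1274]), 91, np.float64(0.0123)) tan (array([ 0.5134, -0.0393]), array([ 0.513 , -0.0393]), 227, np.float64(0.0189))
dark (array([ 0.5256, -0.1325]), array([ 0.5255, -0.1326]), 141, np.float64(0.0128)) tan (array([ 0.5153, -0.0434]), array([ 0.5152, -0.0434]), 328, np.float64(0.0192))
```

View pics/s6.png

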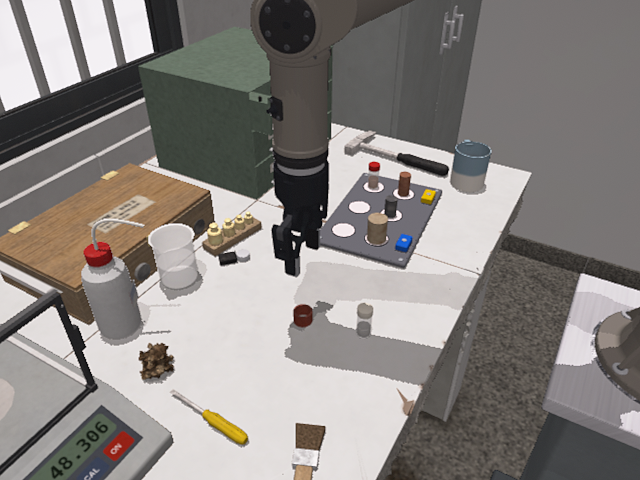

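Dark (391,207) and tan (377,230) stand upright. My last move's y sum was 8.43, not 8.53, so I correct that before taking the sleeve (303,315).

Request:
play_rows --rows '[[[0,0.09,0.5,0,0,0,0.75],[0,0,0.7,0,0,0,0.75],[0,0,0.7,0,0,0,0.75],[0,0,0.5,0,0,0,0.75],[0,0,0.3,0,0,0,0.75],[0,0,0.15,0,0,0,0.75],[0,0,0.1,0,0,0,0.75],[0,0,0,0,0,0,0.75],[0,0,0,0,0,0,0.6],[0,0,0,0,0,0,0.5]]]'

```text
t: 27.1
tcp_pos: [0.5318, 0.2072, 0.1773]
tcp_rot: [3.141, 0.003, -3.044]
wrist_force: [0.6, 0.1, 0.6]
gripper_width: 0.0428
grasp_force: 0.0
```

Request:
play_rows --rows '[[[0,0,0,0,0,0,0.3],[0,0,0,0,0,0,0],[0,0,0,0,0,0,0],[0,0,0,0,0,0,0],[0,0,0,0,0,0,0],[0,0,0,0,0,0,0]]]'

```text
t: 27.6
tcp_pos: [0.5317, 0.2072, 0.1774]
tcp_rot: [3.141, 0.003, -3.044]
wrist_force: [-0.2, 0.1, 5.7]
gripper_width: 0.0298
grasp_force: 59.7
```

```bash
python3 dr.py 0 -0.01 2.95 sleeve .15 FL .15 FL .085; python3 go.py sleeve .021
```

```text
gp [0.5314 0.2072 0.0215]
sleeve shift [ 2.000e-03  3.000e-03 -3.212e+00]
FL shift [ 1.007 -6.272 -0.   ]
FL shift [ 0.    -0.     1.625]
t 27.6 gp [0.5321 0.2074 0.0227] w 0.0298 gf 59.7 F [-0.2  0.1  5.7]
shift [0.011 0.003 0.043] norm 0.04 turn [ 0.011  0.031 -0.002]
```

Request:
play_rows --rows '[[[0,0,-0.41,0,0,0,0],[0,0,-0.7,0,0,0,0],[0,0,-0.7,0,0,0,0],[0,-0.1,-0.8,0,0,0,0],[0.1,-0.4,-0.6,0,0,0,0],[0.1,-0.8,0,0,0,0,0],[0.1,-0.9,0,0,0,0,0],[0.2,-0.9,0,0,0,0,0],[0.2,-0.9,0,0,0,0,0],[0.2,-0.9,0,0,0,0,0]]]'

```text
t: 28.43
tcp_pos: [0.5136, 0.0068, 0.3044]
tcp_rot: [3.141, 0.0, -3.044]
wrist_force: [1.0, 0.5, 0.6]
gripper_width: 0.0298
grasp_force: 59.3
```

Request:
play_rows --rows '[[[0.11,-0.7,0,0,0,0,0],[0,-0.4,0,0,0,0,0],[0,-0.25,0,0,0,0,0],[0,0,0,0,0,0,0],[0,0,0,0,0,0,0],[0,0,0.3,0,0,0,0],[0,0,0.4,0,0,0,0],[0,0,0.4,0,0,0,0],[0,0,0.3,0,0,0,0],[0,0,0.1,0,0,0,0]]]'

```text
t: 29.27
tcp_pos: [0.5143, -0.0428, 0.2421]
tcp_rot: [3.139, -0.004, -3.04]
wrist_force: [-0.4, 0.5, -0.6]
gripper_width: 0.0299
grasp_force: 59.3
```

Request:
play_rows --rows '[[[0,0,0,0,0,0,0],[0,0,0,0,0,0,0],[0,0,0,0,0,0,0]]]'

```text
t: 29.52
tcp_pos: [0.5157, -0.0451, 0.2452]
tcp_rot: [3.141, 0.002, -3.043]
wrist_force: [0.3, -0.2, -0.6]
gripper_width: 0.0299
grasp_force: 59.3
```

```bash
python3 dr.py 1.01 -6.25 -1.71 FL .0845; python3 go.py FL .0845; python3 - <<'E'
from plant import bot
import cv2,numpy as np
ims=[]
for n,(x,y) in dict(side=(375,215),top=(376,256)).items():
    im=bot.snapshot(n)['img'][y-50:y+50,x-50:x+50,::-1];ims.append(cv2.resize(im,(400,400)))
cv2.imwrite("pics/s7.png",np.hstack(ims))
E
```

```text
gp [ 0.5156 -0.0456  0.0899]
FL shift [-0.001 -0.019  0.135]
t 29.52 gp [ 0.516  -0.0451  0.0905] w 0.0299 gf 59.3 F [ 0.3 -0.2 -0.6]
shift [ 0.004 -0.03   0.149] norm 0.15 turn [0.001 0.022 0.012]
```

View pics/s7.png

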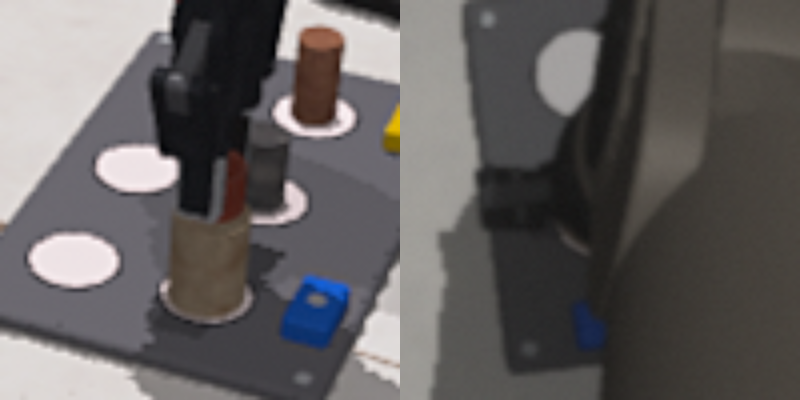

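The sleeve is held just over the tan plug's top (left crop 212,210), in line with its axis. I lower it and release.

Request:
play_rows --rows '[[[0,0,0.05,0,0,0,0],[0,0,0.05,0,0,0,0],[0,0,0.03,0,0,0,0],[0,0,0,0,0,0,0],[0,0,0,0,0,0,0]]]'

```text
t: 30.03
tcp_pos: [0.5152, -0.0459, 0.2394]
tcp_rot: [3.142, 0.001, -3.044]
wrist_force: [-1.3, 0.1, 2.2]
gripper_width: 0.0301
grasp_force: 59.6
```

Request:
play_rows --rows '[[[0,0,0,0,0,0,0.5],[0,0,0,0,0,0,0.7],[0,0,0,0,0,0,0.7],[0,0,0,0,0,0,0.7],[0,0,0,0,0,0,0.7],[0,0,-0.3,0,0,0,0.7],[0,0,-0.6,0,0,0,0.7],[0,0,-0.8,0,0,0,0.7],[0,0,-0.8,0,0,0,0.7],[0,0,-0.5,0,0,0,0.7]]]'

```text
t: 30.87
tcp_pos: [0.5157, -0.0461, 0.3623]
tcp_rot: [-3.141, 0.004, -3.044]
wrist_force: [0.1, -0.7, 1.0]
gripper_width: 0.0595
grasp_force: 0.0
```

Request:
play_rows --rows '[[[-0.2,0.8,0,0,0,0,0.7],[-0.2,0.9,0,0,0,0,0.7],[-0.2,0.9,0,0,0,0,0.7],[0,0.9,0,0,0,0,0.7],[0,0.9,0,0,0,0,0.7],[0,0.9,0,0,0,0,0.7],[0,0.9,0,0,0,0,0.7],[0,0.6,0,0,0,0,0.7],[0,0,0,0,0,0,0.7],[0,0,0,0,0,0,0.7]]]'

```text
t: 31.7
tcp_pos: [0.5117, 0.2295, 0.3586]
tcp_rot: [3.141, -0.001, -3.039]
wrist_force: [-0.0, -1.4, -0.1]
gripper_width: 0.06
grasp_force: 0.0
```

```bash
python3 - <<'E'
from plant import bot
from vis import *
ims=[]
for n,(x,y),px in(('side',(375,205),[(376,200),(376,240),(390,200),(404,175),(373,165)]),('top',(420,240),[(376,254),(376,254),(421,250),(466,245),(460,211)])):
    d=bot.snapshot(n);im=d['img'][y-75:y+75,x-75:x+75,::-1];ims.append(cv2.resize(im,(400,400)))
    hsv=cv2.cvtColor(d['img'],cv2.COLOR_RGB2HSV)
    for k,p,h in zip(('sleeve','tan','dark','red','vial'),px,(.084,.012,.054,.062,.07)): 
        if k!='tan':print(n,k,top(d,p,h,0,16))
cv2.imwrite("pics/s8.png",np.hstack(ims));print(bot.read_state()['t'])
E
```

```text
side sleeve (array([ 0.5134, -0.0392]), array([ 0.5131, -0.0388]), 126, np.float64(0.0182))
side dark (array([ 0.5238, -0.1278]), array([ 0.5236, -0.1274]), 93, np.float64(0.0123))
side red (array([ 0.5316, -0.2176]), array([ 0.5312, -0.2171]), 79, np.float64(0.0122))
side vial (array([ 0.602, -0.211]), array([ 0.6014, -0.2098]), 74, np.float64(0.0124))
top sleeve (array([ 0.5152, -0.0426]), array([ 0.5151, -0.0423]), 102, np.float64(0.0166))
top dark (array([ 0.5256, -0.1325]), array([ 0.5255, -0.1323]), 143, np.float64(0.013))
top red (array([ 0.5335, -0.2227]), array([ 0.5333, -0.2222]), 150, np.float64(0.0137))
top vial (array([ 0.6038, -0.2154]), array([ 0.6039, -0.2157]), 153, np.float64(0.0137))
31.8
```

View pics/s8.png

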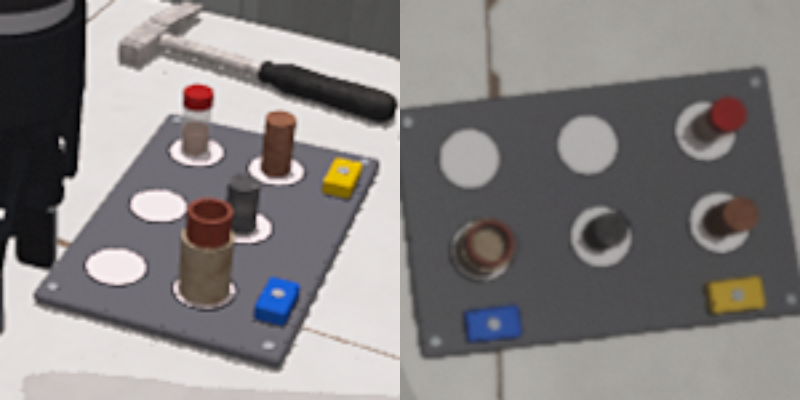

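The picture shows all five parts upright on the right circles, with the sleeve flat and centred on the tan plug (left crop 210,222). Their centres measure about 4 mm off by the top camera. I hand in.

```bash
python3 -c "
from plant import bot
print(bot.close_job())"
```

```text
the job is handed in; nothing more can be done
None
```

I placed all five pieces upright on their circles, with the sleeve flat and centred on the tan plug, and handed the job in at about 32 s; the top camera put each within about 4 mm of centre (the side camera read up to about 9 mm), but the hand-in call returned no verdict.

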